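Close and pin the sample carrier

TASK

The dishes are packed in the sample carrier, ready to go: lower its hinged lid gently until it is fully closed, without slamming it. Then take the lock pin out of its metal block and push it down through the hasp holes of lid and base until its collar sits on the lid's tongue, and let go. Leave the other things on the bench where they are.

Things in the scene. Friction and masses are not known exactly. Their poses are not given: they have to be found in the camera images.
- carrier: Sample carrier: cream box 150 (x) x 220 (y) x 90 mm high, fixed to the bench, two glass dishes in foam inside. Origin: centre of its underside; +x points from its front (hasp side, towards the robot) to its hinge side, y along the hinge, z up; yaw within 0.35 rad of the robot's. A steel lug (36 mm out, 40 wide, 8 thick) sticks out of the middle of the front wall, its top 1 mm below the rim.
- lid (a joint): Angle of the carrier's lid: 0 is fully closed (level on the rim), grows as it opens, starts at 1.1 to 1.7 rad (1.57 upright; more leans away from the robot). Friction hinge along the carrier's y at its far rim: the lid stays where it is left and needs about 3 N at its free edge to move when upright, less when nearly closed. Close it by pushing on its outer face near the free edge.
- lid_hinge (a point): Point on the hinge axis, at the middle of the lid's width, level with the lid's underside (90.5 mm above the bench). The point turns with the lid: when closed its x points away from the free edge and z up.
- lid_edge (a point): Middle of the lid's free edge on its outer (upper when closed) face, 150 mm from the hinge. The lid is a cream plate 150 x 220 x 8 mm, 0.35 kg; here a steel tongue 36 mm long, 40 wide, 8 thick continues the plate outwards.
- lid_hole (a point): Centre of the 12 mm through hole in the lid's tongue, on the tongue's outer (upper when closed) face; 172 mm from the hinge, 22 mm beyond the lid's edge. When closed it lies 98.5 mm above the bench, straight above the lug's hole. z axis along the hole, up when closed.
- base_hole (a point): Centre of the 12 mm through hole in the carrier's lug, on the lug's upper face, 89 mm above the bench, 22 mm in front of the front wall. z up. The space below the lug is empty.
- pin: Loose lock pin, 60 g, upright. Origin: the tip (lower end); z up along the pin. Steel shank 9 mm diameter and 40 mm long with a 5 mm tapered tip, then a steel collar 22 mm diameter and 5 mm thick, then a black round knob 18 mm diameter and 40 mm tall; 85 mm in all. It starts standing in the metal block, collar on the block's top.
- pin_collar (a point): Centre of the underside of the pin's collar, 40 mm above its tip. Seated, it lies on the tongue's upper face, 9.5 mm above base_hole.
- pin_knob (a point): Middle of the pin's knob, where to grip it: 66 mm above the tip, 26 mm above the collar's underside.
- pin_rest: Plain aluminium block 50 x 50 x 50 mm, fixed, with a 12 mm through hole in the middle of its top in which the pin stands. Origin: centre of its underside. It stands to the left or the right of the carrier.
- tube_block: White block 50 x 80 x 30 mm, fixed, with six small capped tubes to 42 mm high; stands on the other side of the carrier. Not part of the job.
- dish: Lidded glass dish, 94 mm diameter, 22 mm high; bystander. Origin: centre of its underside.
- objective: Steel microscope objective standing on end, 34 mm diameter, 45 mm high; bystander. Origin: centre of its underside.
- media_bottle: Small jar, 48 mm diameter, 85 mm high; bystander. Origin: centre of its underside.
- screwdriver: Screwdriver lying flat, 160 mm long; bystander.
- marker: Marker lying flat, 130 mm long; bystander.
- pen_cup: White cup, 72 mm diameter, 100 mm high; bystander. Origin: centre of its underside.
- tip_box: Grey box with clear top, 80 x 110 x 59 mm; bystander. Origin: centre of its underside.
Mind the look-alikes: they are no part of the job. What is shaped like the pin but purple or white is not meant.

How it is judged:
On the way, in this order (a step that is already met when the one before it is completed fails the run):
1. the lid is fully closed (value of joint lid below 0.03 rad), for 0.2 s.
2. the pin stands through both hasp holes with its collar on the tongue (value of joint lid below 0.03 rad and horizontal distance between pin_collar and lid_hole below 0.004 m and z of pin_collar in the frame of base_hole between 0.005 and 0.013 m and angle between pin's own z axis and vertical below 0.12 rad), for 0.2 s.
At the end, for the whole second after the job is handed in: Lid closed to within 0.03 rad; the pin upright (within 0.12 rad) through both hasp holes, its collar within 4 mm sideways of the lid's hole and within about 4 mm in height of resting on the tongue; pin released and at rest (all of step 2 and linear speed of pin below 0.02 m/s); the robot touches nothing.
It fails at once if the lid is slammed: it closes faster than 2.5 rad/s (velocity of joint lid below -2.5 rad/s).
It fails at once if a bystander is moved by more than 40 mm (distance of any of dish, objective, media_bottle, screwdriver, marker, pen_cup, tip_box from where it was at the start of the episode above 0.04 m).
It also fails if it takes over 56 s, if anything falls off the work surface, if the arm or the gripper's body presses on something with over 40 N, if the wrist force passes 120 N, or if a joint passes its speed limit or range.

ROBOT

A 7-joint arm with a two-finger parallel gripper is mounted at the origin on the work surface. World frame = base frame: x ahead of the robot, y to its left, z up, the work surface at z = 0. Lengths are in m, angles in rad, forces in N, time in s.
With the tool pointing down it reaches from about 0.4 to 0.85 m from the base axis. Payload 6.9 kg.
Tool frame: the origin (TCP) lies at the centre of the arm's flange, where the gripper is bolted on; the fingertips stand 173 mm ahead of it and the grasp point (between the pads) lies 155 mm ahead of it; z points along the fingers, y is the line along which they close (so a half turn about z gives the same grasp; the last joint's range is limited). The gripper opens to 85 mm and grips with 20 to 120 N. Pads are 22 mm wide; open, the fingers measure 114 mm over their backs; the gripper's body (76 mm by 85 mm) begins 54 mm behind the grasp point. The pads swing forward as they close: fully open they stand 13 mm farther back than shut.
Start: joints at [1.359, 0.507, -0.238, 1.5, 0.126, 1.149, -0.155], TCP at [0.195, -0.594, 0.405] pointing down, gripper open.
Joint ranges: [-3.08, 3.08], [-0.24, 2.05], [-1.43, 1.35], [0, 2.5], [-1.52, 4.66], [0.17, 1.96], [-2.89, 2.89]. Speed limits (rad/s): [2.39, 2.39, 3.14, 3.14, 3.14, 3.14, 3.14].

INTERFACE

Orientations are given as a unit quaternion [x, y, z, w].
In Python, from plant import sense, camera, calibration, sign_off, boxes_of, regions_of, place_of gives the robot as it stands.
- The arm moves only by the tool play_rows, never from a script. Its arguments are lists of equal length, an entry for each row: "travel": the shift along the world's x, y, z in m, a list of three; "rot": the turn, a rotation vector about the world's x, y, z in rad, a list of three. In form: {"travel": [[x, y, z], ...], "rot": [[ax, ay, az], ...]}. A call has 1 to 10 rows; each row is the pose to reach, as a shift and turn from the pose commanded when the call began; what a row does not reach only later rows make up. A row lasts 1/12 s, in which the tool goes at most 41.7 mm and 7.16 degrees, less where a joint would pass 70% of its speed; a pose out of reach is approached as far as the arm can. A call with a gripper value outside its range is refused whole. "jaw" is the closure, from 0 (fully open) to 1 (shut), set as the call begins (left out, the last holds). The fingers move at their own pace and stop on an object; "force" is the grip in N (left out, the last holds). Time passes only in rows, so rows that repeat a pose let the fingers close. It gives the time, the measured TCP pose, the force, the opening and the grip force at its end, in the units of the state.
- sense(): the state, without advancing time (a new reading comes with each control period).
- camera(name): name is "side" or "top" or "wrist"; returns the picture (384x512x3 uint8, red, green, blue); there is no depth.
- calibration(name): a dict with "intrinsics" (3x3 intrinsics, pixels), "k1" (the pictures are not rectified: a ray, as slopes to the right and down, at radius r is drawn at 1 + k1 r^2 times it, then the intrinsics apply), "R" (3x3) and "t" (3): a world point X has camera coordinates R X + t; the wrist camera has in their place "mount" (4x4, takes a point from camera to tool coordinates, whose origin is the TCP and whose axes are the flange's). Camera axes: x right, y down, z forward; pixel columns grow to the right and rows downward; lengths in m; the calibration is good to about 2 mm. A picture is of the moment at which its call begins: read the wrist's pose just before it. calibration takes no time and is no camera call.
- sign_off(): hands the job in; it is judged then, once.
Trained networks look in the newest picture that a camera, given by its name, has taken for a name from the list of things; names that differ only in an ending like _2 or _b are one class to them, and where a whole thing is asked for, a point or a joint stands for the part that bears it (a point fixed in the world has none). Each returns a list of dicts, best first, with "p" (0 to 1); they miss things now and then, are a little off and sometimes report something else, mostly with a low value. They report only what shows in the picture. A call takes as long as a camera call. They do not tell look-alikes from the thing itself.
- boxes_of(camera, thing): "rect" ([centre column, centre row, width, height] in pixels, round what is visible of it).
- regions_of(camera, thing): "region" (384x512 bool, what is visible of it) and "rect" ([centre column, centre row, width, height] in pixels, round what is visible of it).
- place_of(camera, thing): "location" ([column, row] in pixels: a listed point, or the origin of a listed thing).
The state is a dict: "time_s": time; "q": joint angles; "joint_vel": joint speeds; "effort": joint torques, N m; "ee_pos": TCP position; "eef_rot": TCP orientation; "force": force on the tool from outside, world axes, zero at the start; "wrist_torque": the same for the moment, N m; "gripper_width": opening from 0.0 (shut) to 1.0 (fully open); "grip_force": force on a finger pad.
Only numpy, scipy, OpenCV 4.12 (cv2) and the standard library are available. Lean on these libraries where they do the work, as an engineer would, in place of code of your own. Each camera call takes 0.05 s, during which the arm holds its last target. There are 200 camera calls.

## Working session

There is one attempt and no reset: what is moved stays moved. The work goes in short steps, Python scripts to look and compute and a tool call to move; the robot and the scene stay as the last step left them, time stands still between calls to the robot, and variables do not carry over. Pictures are saved under pics/ and viewed, at most 10 in all, crops included, and the job is handed in when it is done.

Besides the shell and the picture viewer there is one more tool, called after "Emit:" in YAML: its name, and indented under it one key for each argument. play_rows: Moves the arm, as the interface text tells. Its arguments: {"type":"object","properties":{"travel":{"type":"array"},"rot":{"type":"array"},"jaw":{"type":"number"},"force":{"type":"number"}},"required":["travel","rot"]}

```bash
mkdir -p pics; cat > h.py <<'E'
import numpy as np, cv2
from scipy.spatial.transform import Rotation as Rn
from plant import *
def cam(name):
    c=calibration(name); K=np.array(c["intrinsics"])
    if "mount" in c:
        s=sense(); M=np.array(c["mount"]); T=np.eye(4); T[:3,:3]=Rn.from_quat(s["eef_rot"]).as_matrix(); T[:3,3]=s["ee_pos"]
        W=T@M; R=W[:3,:3].T; t=-R@W[:3,3]
    else: R=np.array(c["R"]); t=np.array(c["t"])
    return K,c["k1"],R,t
def ray(C,px):
    K,k1,R,t=C
    d=np.linalg.inv(K)@np.array([px[0],px[1],1.]); u=d[:2].copy()
    for _ in range(30): u=d[:2]/(1+k1*(u@u))
    return -R.T@t, R.T@np.array([u[0],u[1],1.])
def at_z(C,px,z):
    o,d=ray(C,px); return o+d*(z-o[2])/d[2]
def proj(C,X):
    K,k1,R,t=C; p=R@np.array(X)+t; u=p[:2]/p[2]; u=u*(1+k1*(u@u)); return (K@[u[0],u[1],1])[:2]
def tri(C1,p1,C2,p2):
    o1,d1=ray(C1,p1); o2,d2=ray(C2,p2); d1/=np.linalg.norm(d1); d2/=np.linalg.norm(d2)
    A=np.stack([d1,-d2],1); s=np.linalg.lstsq(A,o2-o1,rcond=None)[0]
    a=o1+s[0]*d1; b=o2+s[1]*d2; return (a+b)/2, np.linalg.norm(a-b)
E
python3 - <<'E'
from h import *
np.set_printoptions(precision=3,suppress=True)
im={n:camera(n) for n in("side","top")}
cv2.imwrite("pics/a.png",cv2.cvtColor(np.hstack([im["side"],im["top"]]),cv2.COLOR_RGB2BGR)[:, :]) 
cv2.imwrite("pics/a.png",cv2.resize(cv2.imread("pics/a.png"),(800,300)))
cv2.imwrite("pics/top.png",cv2.cvtColor(cv2.resize(im["top"],(768,576)),cv2.COLOR_RGB2BGR))
C={n:cam(n) for n in im}
for n in C: print(n,-C[n][2].T@C[n][3], C[n][0][0,0])
for th in["lid_hinge","lid_edge","lid_hole","base_hole","pin","pin_knob","pin_collar","pin_rest","carrier"]:
    for n in C: print(th,n,[(np.round(r["location"]),round(r["p"],2)) for r in place_of(n,th)][:4])
print(sense())
E
```

```text
side [0.389 0.962 0.617] 359.7705624102147
top [ 0.306 -0.014  1.17 ] 347.1415380814821
lid_hinge side [(array([222., 191.]), 0.53), (array([258., 157.]), 0.23)]
lid_hinge top []
lid_edge side [(array([236., 147.]), 0.67), (array([285., 195.]), 0.62)]
lid_edge top [(array([239., 160.]), 0.79)]
lid_hole side [(array([239., 138.]), 0.61), (array([261., 154.]), 0.46)]
lid_hole top [(array([155., 204.]), 0.66), (array([238., 162.]), 0.5)]
base_hole side [(array([283., 193.]), 0.66)]
base_hole top [(array([245., 219.]), 0.85), (array([153., 203.]), 0.43), (array([118., 240.]), 0.3)]
pin side [(array([246., 264.]), 0.57), (array([250., 281.]), 0.5), (array([283., 277.]), 0.48)]
pin top [(array([157., 205.]), 0.54), (array([114., 191.]), 0.48), (array([179., 198.]), 0.41), (array([165., 228.]), 0.36)]
pin_knob side [(array([243., 242.]), 0.71), (array([248., 260.]), 0.46), (array([284., 258.]), 0.44), (array([251., 265.]), 0.25)]
pin_knob top [(array([177., 194.]), 0.52), (array([162., 222.]), 0.49), (array([152., 200.]), 0.45)]
pin_collar side [(array([279., 266.]), 0.74), (array([250., 27
[... 191 characters left out ...]
.]), 0.38)]
pin_rest side [(array([248., 281.]), 0.66), (array([175., 313.]), 0.15)]
pin_rest top [(array([157., 209.]), 0.52)]
carrier side [(array([255., 219.]), 0.97)]
carrier top [(array([243., 192.]), 0.93)]
{'time_s': 1.0, 'q': array([ 1.359,  0.508, -0.238,  1.5  ,  0.126,  1.149, -0.155]), 'joint_vel': array([-0.001, -0.   , -0.   , -0.002, -0.002,  0.002, -0.001]), 'effort': array([  0.001, -62.037,  -2.185, -24.996,   0.014,   0.002,   0.   ]), 'ee_pos': array([ 0.195, -0.594,  0.405]), 'eef_rot': array([ 0.987,  0.158,  0.   , -0.   ]), 'force': array([ 0.341, -0.407,  1.   ]), 'wrist_torque': array([ 0.011, -0.06 ,  0.002]), 'grip_force': 0.0, 'gripper_width': 0.9970821737786317}
```

View pics/top.png

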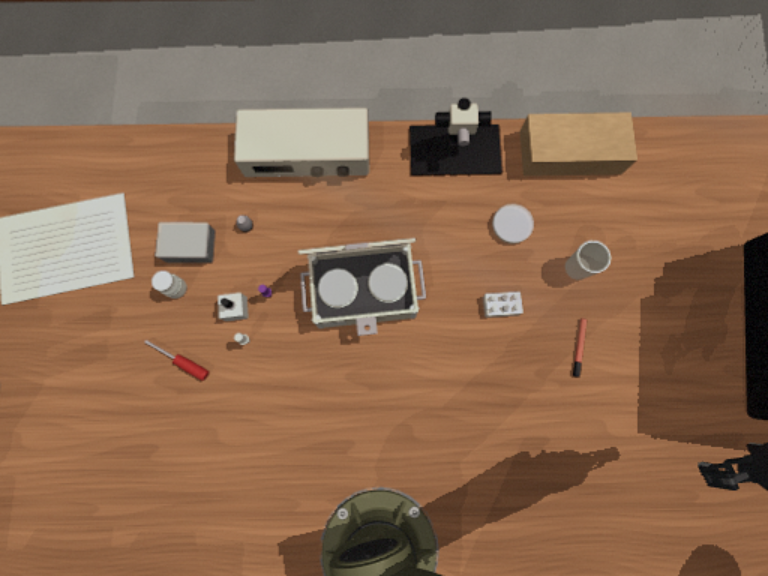

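View pics/a.png

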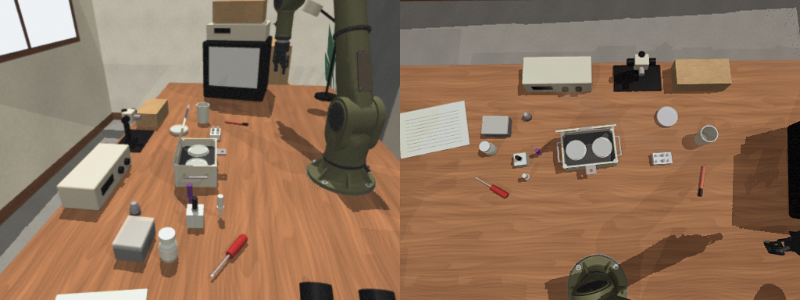

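```bash
python3 - <<'E'
from h import *
np.set_printoptions(precision=3,suppress=True)
T=cam("top");S=cam("side")
print("base_hole",at_z(T,(245,219),.089),at_z(S,(283,193),.089),"carrier",at_z(T,(243,192),0),at_z(S,(255,219),0))
print("edge",tri(T,(239,160),S,(236,147)),"hole",tri(T,(238,162),S,(239,138)))
print("knob",at_z(T,(151.5,201),.076),at_z(S,(248,260),.076),"rest",at_z(T,(157,209),0),at_z(S,(248,281),0))
print("knob tri",tri(T,(152,200),S,(248,260)),tri(T,(152,200),S,(251,265)))
print("purple",at_z(T,(177,194),.066),"white",at_z(T,(162,222),.066))
for n,p in dict(rimFL=(319/1.5,324/1.5),rimFR=(417/1.5,317/1.5)).items(): print(n,at_z(T,p,.09))
for n,p in dict(L=(301/1.5,249/1.5),R=(413/1.5,241/1.5)).items(): print("lidtop",n,at_z(T,p,.24))
for th in["dish","media_bottle","objective","tip_box","pen_cup","tube_block"]:
  camera("top") if 0 else 0
  print(th,[at_z(T,r["location"],0) for r in place_of("top",th)][:2])
print(sense()["time_s"])
E
```

```text
base_hole [0.444 0.016 0.089] [0.454 0.015 0.089] carrier [0.549 0.024 0.   ] [0.539 0.031 0.   ]
edge (array([0.59 , 0.026, 0.237]), np.float64(0.001897877806637346)) hole (array([0.578, 0.028, 0.265]), np.float64(0.001922884472993612))
knob [0.509 0.314 0.076] [0.512 0.318 0.076] rest [0.495 0.317 0.   ] [0.516 0.305 0.   ]
knob tri (array([0.513, 0.313, 0.072]), np.float64(0.0004816931307387347)) (array([0.51 , 0.316, 0.061]), np.float64(0.009755582994949935))
purple [0.532 0.235 0.066] white [0.442 0.28  0.066]
rimFL [0.455 0.116 0.09 ]
rimFR [ 0.466 -0.088  0.09 ]
lidtop L [0.575 0.133 0.24 ]
lidtop R [ 0.587 -0.075  0.24 ]
dish [array([ 0.689, -0.334,  0.   ]), array([0.513, 0.337, 0.   ])]
media_bottle [array([0.557, 0.456, 0.   ]), array([0.658, 0.044, 0.   ])]
objective [array([0.708, 0.307, 0.   ]), array([ 0.587, -0.462,  0.   ])]
tip_box [array([0.541, 0.025, 0.   ]), array([0.699, 0.304, 0.   ])]
pen_cup [array([ 0.586, -0.465,  0.   ])]
tube_block [array([ 0.504, -0.286,  0.   ]), array([0.511, 0.331, 0.   ])]
1.3
```

Emit:
play_rows:
  travel:
    - [0.02, 0.03, 0.03]
    - [0.045, 0.06, 0.05]
    - [0.07, 0.09, 0.07]
    - [0.095, 0.12, 0.08]
    - [0.115, 0.15, 0.095]
    - [0.14, 0.18, 0.095]
    - [0.165, 0.21, 0.095]
    - [0.19, 0.24, 0.095]
    - [0.21, 0.27, 0.095]
    - [0.235, 0.3, 0.095]
  rot:
    - [0, 0, -0.03]
    - [0, 0, -0.06]
    - [0, 0, -0.09]
    - [0, 0, -0.12]
    - [0, 0, -0.15]
    - [0, 0, -0.18]
    - [0, 0, -0.2]
    - [0, 0, -0.22]
    - [0, 0, -0.24]
    - [0, 0, -0.26]
  jaw: 1

```text
time_s: 2.13
ee_pos: [0.43, -0.2923, 0.5001]
eef_rot: [1.0, 0.028, 0.0, 0.0]
force: [1.2, -0.7, -0.4]
gripper_width: -0.001
grip_force: 0.0
```

Emit:
play_rows:
  travel:
    - [0.025, 0.03, 0]
    - [0.05, 0.06, 0]
    - [0.075, 0.09, 0]
    - [0.1, 0.12, 0]
    - [0.125, 0.15, 0]
    - [0.15, 0.185, 0]
    - [0.175, 0.22, 0]
    - [0.2, 0.25, 0]
    - [0.22, 0.285, 0]
    - [0.24, 0.315, 0]
  rot:
    - [0, 0, 0]
    - [0, 0, 0]
    - [0, 0, 0]
    - [0, 0, 0]
    - [0, 0, 0]
    - [0, 0, 0]
    - [0, 0, 0]
    - [0, 0, 0]
    - [0, 0, 0]
    - [0, 0, 0]

```text
time_s: 2.97
ee_pos: [0.6705, 0.0238, 0.4995]
eef_rot: [1.0, 0.029, -0.0, -0.0]
force: [-0.2, -0.1, -0.2]
gripper_width: 0.005
grip_force: 0.0
```

Emit:
play_rows:
  travel:
    - [0, 0, -0.03]
    - [0, 0, -0.06]
    - [0, 0, -0.09]
    - [0, 0, -0.104]
    - [-0.02, 0, -0.104]
    - [-0.035, 0, -0.104]
    - [-0.05, 0, -0.104]
    - [-0.06, 0, -0.104]
    - [-0.068, 0, -0.104]
    - [-0.068, 0, -0.104]
  rot:
    - [0, 0, 0]
    - [0, 0, 0]
    - [0, 0, 0]
    - [0, 0, 0]
    - [0, 0, 0]
    - [0, 0, 0]
    - [0, 0, 0]
    - [0, 0, 0]
    - [0, 0, 0]
    - [0, 0, 0]

```text
time_s: 3.8
ee_pos: [0.6007, 0.0211, 0.3961]
eef_rot: [1.0, 0.028, 0.0, 0.0]
force: [-0.1, -0.4, -1.0]
gripper_width: 0.002
grip_force: 0.0
```

```bash
python3 - <<'E'
from h import *
im=camera("side"); s=sense(); print(s["force"],s["ee_pos"])
C=cam("side"); p=proj(C,s["ee_pos"]-np.array([0,0,.173])); print(p)
cv2.imwrite("pics/c.png",cv2.cvtColor(cv2.resize(im[60:260,150:390],(720,600),interpolation=2),cv2.COLOR_RGB2BGR))
E
```

```text
[1.19871851 0.352582   0.24452894] [0.60144516 0.02102693 0.39606767]
[232.4394074  150.62275809]
```

View pics/c.png

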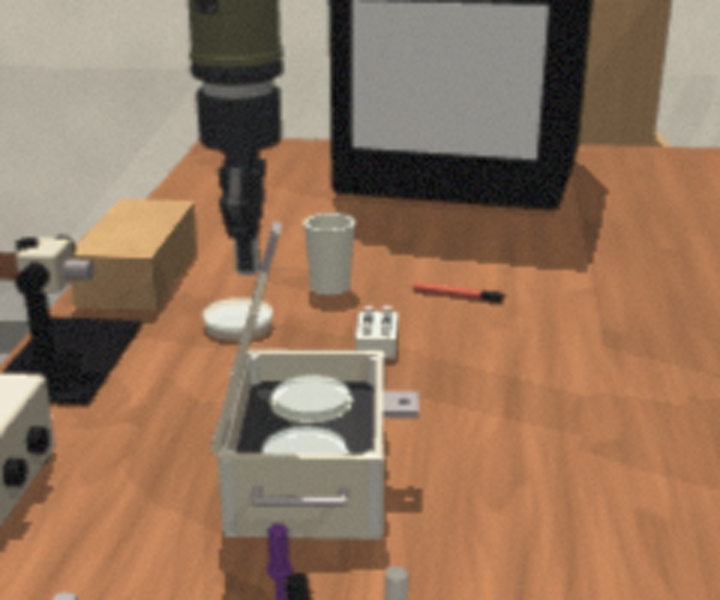

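Emit:
play_rows:
  travel:
    - [-0.013, 0, -0.004]
    - [-0.026, -0.001, -0.009]
    - [-0.038, -0.002, -0.015]
    - [-0.049, -0.003, -0.022]
    - [-0.06, -0.003, -0.03]
    - [-0.07, -0.004, -0.039]
    - [-0.078, -0.004, -0.05]
    - [-0.086, -0.005, -0.061]
    - [-0.093, -0.005, -0.073]
    - [-0.098, -0.005, -0.085]
  rot:
    - [0, 0, 0]
    - [0, 0, 0]
    - [0, 0, 0]
    - [0, 0, 0]
    - [0, 0, 0]
    - [0, 0, 0]
    - [0, 0, 0]
    - [0, 0, 0]
    - [0, 0, 0]
    - [0, 0, 0]

```text
time_s: 4.68
ee_pos: [0.5043, 0.0158, 0.3106]
eef_rot: [1.0, 0.028, 0.001, 0.0]
force: [1.0, -1.5, 0.6]
gripper_width: 0.002
grip_force: 0.8
```

Emit:
play_rows:
  travel:
    - [-0.003, 0, -0.009]
    - [-0.005, 0, -0.017]
    - [-0.006, 0, -0.024]
    - [-0.007, 0, -0.03]
    - [-0.007, 0, -0.034]
    - [-0.008, 0, -0.037]
    - [-0.008, 0, -0.039]
    - [-0.008, 0, -0.04]
    - [-0.008, 0, -0.041]
    - [-0.008, 0, -0.041]
  rot:
    - [0, 0, 0]
    - [0, 0, 0]
    - [0, 0, 0]
    - [0, 0, 0]
    - [0, 0, 0]
    - [0, 0, 0]
    - [0, 0, 0]
    - [0, 0, 0]
    - [0, 0, 0]
    - [0, 0, 0]

```text
time_s: 5.52
ee_pos: [0.4957, 0.0164, 0.2718]
eef_rot: [1.0, 0.028, 0.001, 0.0]
force: [-6.4, -1.3, 24.9]
gripper_width: -0.002
grip_force: 12.0
```

Emit:
play_rows:
  travel:
    - [0, 0, 0.02]
    - [0, 0, 0.06]
    - [-0.01, 0, 0.1]
    - [-0.03, 0, 0.14]
    - [-0.05, 0, 0.16]
    - [-0.06, 0, 0.17]
    - [-0.06, 0, 0.17]
  rot:
    - [0, 0, 0]
    - [0, 0, 0]
    - [0, 0, 0]
    - [0, 0, 0]
    - [0, 0, 0]
    - [0, 0, 0]
    - [0, 0, 0]

```text
time_s: 6.1
ee_pos: [0.4342, 0.0167, 0.4425]
eef_rot: [1.0, 0.029, 0.002, 0.0]
force: [0.7, -0.1, -0.3]
gripper_width: 0.0
grip_force: 0.0
```

```bash
python3 - <<'E'
from h import *
np.set_printoptions(precision=4,suppress=True)
C=cam("wrist"); im=camera("wrist"); print(calibration("wrist"))
camera("side")
for th in["lid_hole","base_hole","lid_edge"]:
    print(th,[(r["location"],round(r["p"],2),at_z(C,r["location"],.0985)) for r in place_of("wrist",th)][:3],[(r["location"],round(r["p"],2),at_z(cam("side"),r["location"],.0985)) for r in place_of("side",th)][:2])
cv2.imwrite("pics/d.png",cv2.cvtColor(cv2.resize(im,(768,576),interpolation=2),cv2.COLOR_RGB2BGR))
E
```

```text
{'intrinsics': array([[279.1874,   0.    , 259.5259],
       [  0.    , 279.1874, 196.0784],
       [  0.    ,   0.    ,   1.    ]]), 'k1': 0.019277760143982733, 'mount': array([[-0.0002, -0.9554, -0.2952,  0.074 ],
       [ 1.    , -0.0003,  0.0001, -0.0011],
       [-0.0002, -0.2952,  0.9554,  0.0313],
       [ 0.    ,  0.    ,  0.    ,  1.    ]])}
lid_hole [([262.3, 166.1], 0.74, array([0.4489, 0.0151, 0.0985]))] [([282.0, 190.3], 0.77, array([0.4575, 0.0154, 0.0985])), ([229.4, 167.9], 0.74, array([ 0.6481, -0.1238,  0.0985]))]
base_hole [([263.5, 165.8], 0.89, array([0.4494, 0.0137, 0.0985]))] [([283.0, 195.4], 0.7, array([0.4521, 0.046 , 0.0985]))]
lid_edge [] [([302.6, 156.2], 0.73, array([ 0.4042, -0.2491,  0.0985])), ([276.8, 193.2], 0.69, array([0.4713, 0.0348, 0.0985]))]
```

View pics/d.png

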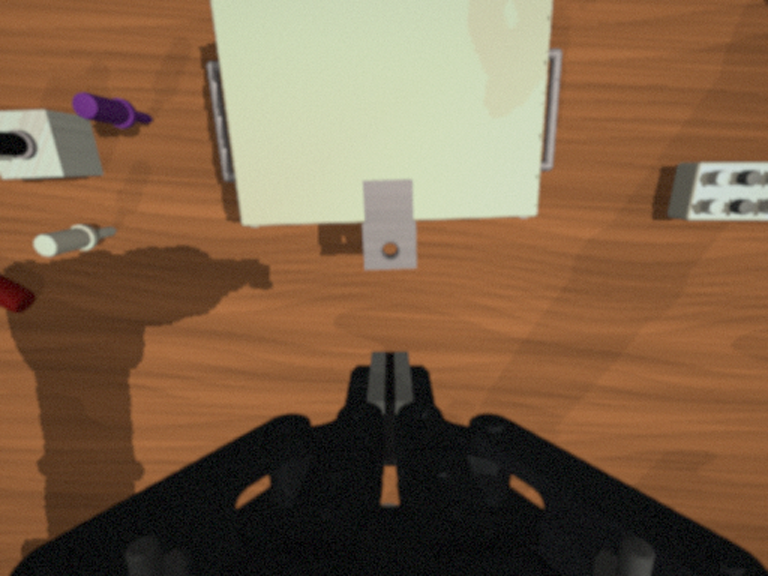

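Emit:
play_rows:
  travel:
    - [0, 0.03, 0]
    - [0, 0.065, 0]
    - [0, 0.1, 0]
    - [0, 0.135, 0]
    - [0, 0.17, 0]
    - [0, 0.205, -0.01]
    - [0, 0.24, -0.02]
    - [0, 0.27, -0.03]
    - [0, 0.295, -0.04]
    - [0, 0.295, -0.04]
  rot:
    - [0, 0, 0]
    - [0, 0, 0]
    - [0, 0, 0]
    - [0, 0, 0]
    - [0, 0, 0]
    - [0, 0, 0]
    - [0, 0, 0]
    - [0, 0, 0]
    - [0, 0, 0]
    - [0, 0, 0]
  jaw: 0.4

```text
time_s: 7.33
ee_pos: [0.4343, 0.3161, 0.3972]
eef_rot: [0.999, 0.032, -0.002, -0.001]
force: [-0.5, 1.3, 0.1]
gripper_width: 0.598
grip_force: 0.0
```

```bash
python3 - <<'E'
from h import *
np.set_printoptions(precision=4,suppress=True)
C=cam("wrist"); im=camera("wrist"); print(sense()["ee_pos"])
for th,z in[("pin_knob",.076),("pin_collar",.05)]:
    print(th,[(r["location"],round(r["p"],2),at_z(C,r["location"],z)) for r in place_of("wrist",th)][:4])
# black knob top guess
p=proj(C,[.511,.315,.095]); print(p)
g=im.max(2); x0,y0=int(p[0])-40,int(p[1])-40
sub=(g[y0:y0+80,x0:x0+80]<50).astype(np.uint8); n,l,st,ce=cv2.connectedComponentsWithStats(sub)
for i in range(1,n):
    if st[i,4]>30: c=ce[i]+[x0,y0]; print(st[i],c,at_z(C,c,.08))
cv2.imwrite("pics/e.png",cv2.cvtColor(cv2.resize(im,(768,576),interpolation=2),cv2.COLOR_RGB2BGR))
E
```

```text
[0.4349 0.3137 0.3978]
pin_knob [([287.4, 180.7], 0.72, array([0.4365, 0.2883, 0.076 ])), ([266.3, 107.1], 0.7, array([0.5096, 0.3161, 0.076 ])), ([343.6, 83.8], 0.59, array([0.5354, 0.2434, 0.076 ]))]
pin_collar [([267.8, 108.7], 0.74, array([0.5083, 0.3138, 0.05  ])), ([338.6, 83.7], 0.73, array([0.5376, 0.2416, 0.05  ])), ([285.8, 178.5], 0.58, array([0.4326, 0.2874, 0.05  ]))]
[267.9759 105.5257]
[31 39 14 14 68] [263.3676 112.9118] [0.504  0.3186 0.08  ]
```

View pics/e.png

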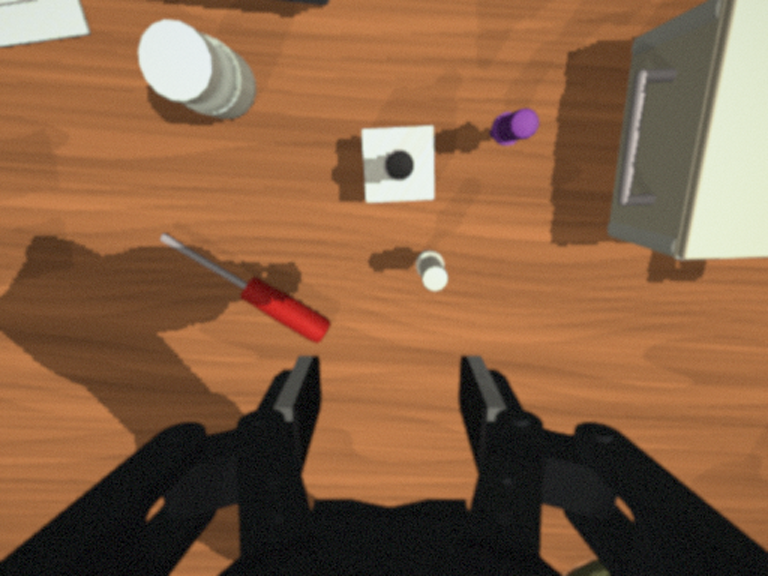

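Emit:
play_rows:
  travel:
    - [0.025, 0, 0]
    - [0.05, 0.001, 0]
    - [0.068, 0.001, -0.01]
    - [0.073, 0.001, -0.03]
    - [0.073, 0.001, -0.06]
    - [0.073, 0.001, -0.09]
    - [0.073, 0.001, -0.12]
    - [0.073, 0.001, -0.145]
    - [0.073, 0.001, -0.165]
    - [0.073, 0.001, -0.165]
  rot:
    - [0, 0, 0]
    - [0, 0, 0]
    - [0, 0, 0]
    - [0, 0, 0]
    - [0, 0, 0]
    - [0, 0, 0]
    - [0, 0, 0]
    - [0, 0, 0]
    - [0, 0, 0]
    - [0, 0, 0]

```text
time_s: 8.32
ee_pos: [0.5085, 0.3093, 0.2312]
eef_rot: [1.0, 0.027, -0.002, 0.002]
force: [-0.9, -0.3, -0.5]
gripper_width: 0.601
grip_force: 0.0
```

Emit:
play_rows:
  travel:
    - [0, 0, 0]
    - [0, 0, 0]
    - [0, 0, 0]
    - [0, 0, 0]
    - [0, 0, 0]
    - [0, 0, 0]
  rot:
    - [0, 0, 0]
    - [0, 0, 0]
    - [0, 0, 0]
    - [0, 0, 0]
    - [0, 0, 0]
    - [0, 0, 0]
  jaw: 1
  force: 40

```text
time_s: 8.82
ee_pos: [0.5092, 0.3129, 0.2366]
eef_rot: [1.0, 0.028, 0.002, -0.001]
force: [0.3, 2.4, 8.0]
gripper_width: 0.195
grip_force: 39.7
```

Emit:
play_rows:
  travel:
    - [0, 0, 0.015]
    - [0, 0, 0.035]
    - [0, 0, 0.06]
    - [0, 0, 0.09]
    - [0, 0, 0.12]
    - [0, 0, 0.12]
    - [0, 0, 0.12]
  rot:
    - [0, 0, 0]
    - [0, 0, 0]
    - [0, 0, 0]
    - [0, 0, 0]
    - [0, 0, 0]
    - [0, 0, 0]
    - [0, 0, 0]

```text
time_s: 9.4
ee_pos: [0.5088, 0.3121, 0.3569]
eef_rot: [1.0, 0.028, 0.002, -0.001]
force: [-0.6, 0.1, -1.3]
gripper_width: 0.2
grip_force: 39.7
```

```bash
python3 - <<'E'
from h import *
s=sense(); print(s["ee_pos"],Rn.from_quat(s["eef_rot"]).as_matrix()[:,2],s["gripper_width"],s["grip_force"])
im=camera("wrist"); C=cam("wrist")
for th in["pin","pin_collar"]: print(th,[(np.round(r["location"],1),round(r["p"],2)) for r in place_of("wrist",th)][:3])
R=Rn.from_quat(s["eef_rot"]).as_matrix()
for z in(.155,.181,.221): print(z,proj(C,s["ee_pos"]+R@[0,0,z]))
cv2.imwrite("pics/f.png",cv2.cvtColor(cv2.resize(im[150:350,130:390],(780,600),interpolation=2),cv2.COLOR_RGB2BGR))
E
```

```text
[0.50882034 0.31209526 0.35687702] [ 0.0037171   0.00147099 -0.99999201] 0.19976612229812404 39.735276103019714
pin [(array([325.4, 155.2]), 0.96), (array([260.1, 218.9]), 0.79)]
pin_collar [(array([335.4, 162.1]), 0.93), (array([259.3, 240.5]), 0.75)]
0.155 [260.48380575 264.90380398]
0.181 [260.2627497  241.14186236]
0.221 [260.02958411 216.06794649]
```

View pics/f.png

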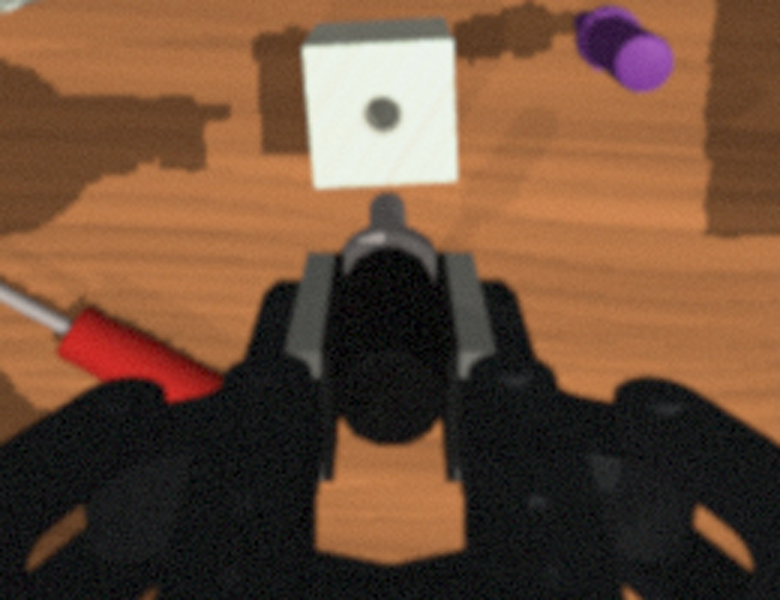

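Emit:
play_rows:
  travel:
    - [0, -0.02, 0.02]
    - [-0.01, -0.05, 0.03]
    - [-0.02, -0.085, 0.03]
    - [-0.03, -0.12, 0.03]
    - [-0.045, -0.155, 0.03]
    - [-0.06, -0.19, 0.03]
    - [-0.07, -0.225, 0.02]
    - [-0.08, -0.26, 0.01]
    - [-0.084, -0.285, 0]
    - [-0.084, -0.295, 0]
  rot:
    - [0, 0, 0]
    - [0, 0, 0]
    - [0, 0, 0]
    - [0, 0, 0]
    - [0, 0, 0]
    - [0, 0, 0]
    - [0, 0, 0]
    - [0, 0, 0]
    - [0, 0, 0]
    - [0, 0, 0]

```text
time_s: 10.38
ee_pos: [0.4223, 0.0129, 0.3521]
eef_rot: [1.0, 0.026, -0.003, 0.001]
force: [-0.9, 1.0, 0.0]
gripper_width: 0.194
grip_force: 39.7
```

Emit:
play_rows:
  travel:
    - [0, 0, 0]
    - [0, 0, 0]
    - [0, 0, 0]
  rot:
    - [0, 0, 0]
    - [0, 0, 0]
    - [0, 0, 0]

```text
time_s: 10.63
ee_pos: [0.4248, 0.018, 0.3545]
eef_rot: [1.0, 0.029, -0.0, -0.0]
force: [0.5, 0.8, 0.4]
gripper_width: 0.193
grip_force: 39.8
```

```bash
python3 - <<'E'
from h import *
np.set_printoptions(precision=4,suppress=True)
# bias from block hole picture (pose then)
c=calibration("wrist");M=np.array(c["mount"])
T=np.eye(4);T[:3,:3]=Rn.from_quat([1,.028,.002,-.001]).as_matrix();T[:3,3]=[.50882,.3121,.35688];W=T@M
C0=(np.array(c["intrinsics"]),c["k1"],W[:3,:3].T,-W[:3,:3].T@W[:3,3])
print("block hole seen",at_z(C0,(257.3,187.7),.05))
s=sense();C=cam("wrist");im=camera("wrist");R=Rn.from_quat(s["eef_rot"]).as_matrix()
print(s["ee_pos"],R[:,2],s["force"],"tip",proj(C,s["ee_pos"]+R@[0,0,.2235]))
for th in["lid_hole","pin"]: print(th,[(np.round(r["location"],1),round(r["p"],2),at_z(C,r["location"],.0985)) for r in place_of("wrist",th)][:3])
cv2.imwrite("pics/g.png",cv2.cvtColor(cv2.resize(im[130:280,160:360],(800,600),interpolation=2),cv2.COLOR_RGB2BGR))
E
```

```text
block hole seen [0.5077 0.316  0.05  ]
[0.4248 0.018  0.3545] [-0.0003  0.0008 -1.    ] [0.5124 0.7959 0.3544] tip [260.9862 215.0778]
lid_hole [(array([266.5, 174.2]), 0.84, array([0.4484, 0.0149, 0.0985]))]
pin [(array([257.4, 217.2]), 0.67, array([0.4101, 0.0203, 0.0985])), (array([ 29.3, 155.1]), 0.67, array([0.4528, 0.2045, 0.0985])), (array([50.7, 56.8]), 0.56, array([0.5254, 0.1758, 0.0985]))]
```

View pics/g.png

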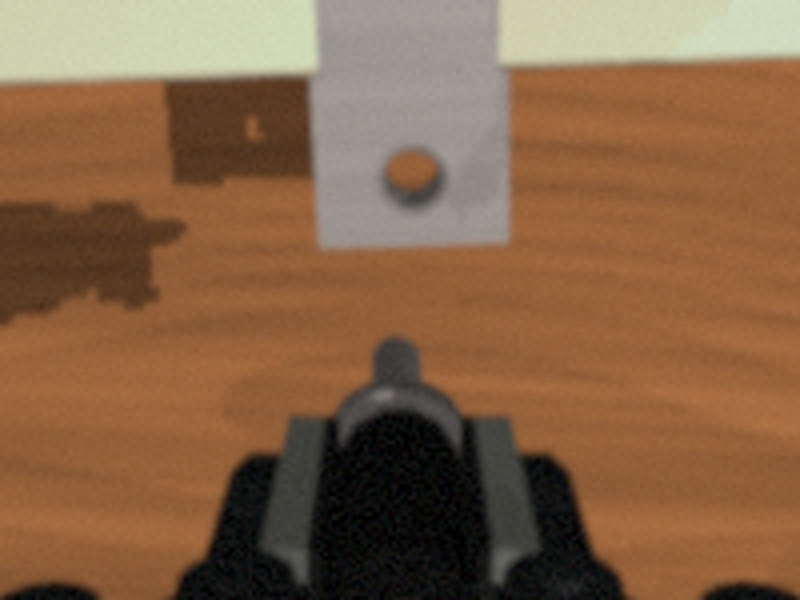

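Emit:
play_rows:
  travel:
    - [0.01, -0.001, 0]
    - [0.02, -0.002, -0.008]
    - [0.0247, -0.002, -0.015]
    - [0.0247, -0.002, -0.02]
    - [0.0247, -0.002, -0.02]
    - [0.0247, -0.002, -0.02]
  rot:
    - [0, 0, 0]
    - [0, 0, 0]
    - [0, 0, 0]
    - [0, 0, 0]
    - [0, 0, 0]
    - [0, 0, 0]

```text
time_s: 11.28
ee_pos: [0.449, 0.0153, 0.3342]
eef_rot: [1.0, 0.029, -0.001, -0.0]
force: [1.4, -0.6, -0.1]
gripper_width: 0.196
grip_force: 39.8
```

```bash
python3 - <<'E'
from h import *
np.set_printoptions(precision=4,suppress=True)
s=sense();C=cam("wrist");im=camera("wrist");print(s["ee_pos"],s["force"],proj(C,[.4484,.0178,.0985]))
cv2.imwrite("pics/i.png",cv2.cvtColor(cv2.resize(im[170:260,200:320],(800,600),interpolation=2),cv2.COLOR_RGB2BGR))
E
```

```text
[0.449  0.0153 0.3342] [ 1.3848 -0.5952 -0.1346] [257.7254 209.5047]
```

View pics/i.png

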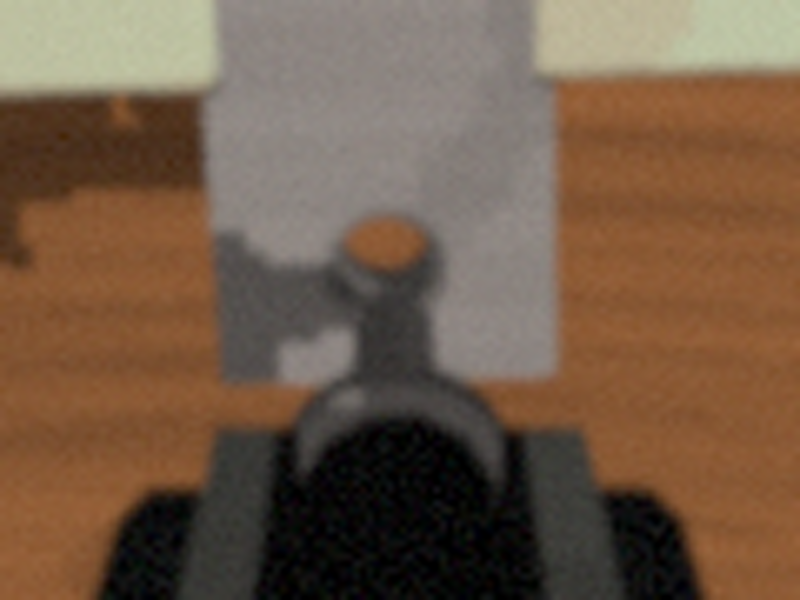

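Emit:
play_rows:
  travel:
    - [0.0005, 0.0008, 0]
    - [0.0005, 0.0008, -0.004]
    - [0.0005, 0.0008, -0.008]
    - [0.0005, 0.0008, -0.011]
    - [0.0005, 0.0008, -0.014]
    - [0.0005, 0.0008, -0.017]
    - [0.0005, 0.0008, -0.019]
    - [0.0005, 0.0008, -0.02]
  rot:
    - [0, 0, 0]
    - [0, 0, 0]
    - [0, 0, 0]
    - [0, 0, 0]
    - [0, 0, 0]
    - [0, 0, 0]
    - [0, 0, 0]
    - [0, 0, 0]

```text
time_s: 12.0
ee_pos: [0.4498, 0.0159, 0.3143]
eef_rot: [1.0, 0.028, -0.0, -0.0]
force: [-0.0, 0.3, -0.5]
gripper_width: 0.198
grip_force: 39.8
```

Emit:
play_rows:
  travel:
    - [0, 0, -0.004]
    - [0, 0, -0.008]
    - [0, 0, -0.012]
    - [0, 0, -0.016]
    - [0, 0, -0.02]
    - [0, 0, -0.023]
    - [0, 0, -0.025]
    - [0, 0, -0.027]
    - [0, 0, -0.028]
  rot:
    - [0, 0, 0]
    - [0, 0, 0]
    - [0, 0, 0]
    - [0, 0, 0]
    - [0, 0, 0]
    - [0, 0, 0]
    - [0, 0, 0]
    - [0, 0, 0]
    - [0, 0, 0]

```text
time_s: 12.75
ee_pos: [0.4499, 0.0159, 0.2864]
eef_rot: [1.0, 0.028, -0.0, -0.0]
force: [0.2, -0.4, -0.9]
gripper_width: 0.195
grip_force: 39.8
```

Emit:
play_rows:
  travel:
    - [0, 0, -0.001]
    - [0, 0, -0.002]
    - [0, 0, -0.003]
    - [0, 0, -0.004]
    - [0, 0, -0.004]
  rot:
    - [0, 0, 0]
    - [0, 0, 0]
    - [0, 0, 0]
    - [0, 0, 0]
    - [0, 0, 0]

```text
time_s: 13.17
ee_pos: [0.4498, 0.0162, 0.2847]
eef_rot: [1.0, 0.028, 0.001, 0.001]
force: [-7.1, 0.1, 27.4]
gripper_width: 0.198
grip_force: 42.7
```

Emit:
play_rows:
  travel:
    - [0, 0, 0.002]
    - [0, 0, 0.002]
    - [0, 0, 0.002]
    - [0, 0, 0.002]
    - [0, 0, 0.002]
  rot:
    - [0, 0, 0]
    - [0, 0, 0]
    - [0, 0, 0]
    - [0, 0, 0]
    - [0, 0, 0]
  jaw: 0.4

```text
time_s: 13.58
ee_pos: [0.4498, 0.0158, 0.2845]
eef_rot: [1.0, 0.028, -0.0, -0.0]
force: [0.6, 0.1, -0.1]
gripper_width: 0.601
grip_force: 0.0
```

Emit:
play_rows:
  travel:
    - [0, 0, 0.015]
    - [0, 0, 0.04]
    - [0, 0, 0.07]
    - [0, 0, 0.1]
    - [0, 0, 0.13]
    - [-0.02, 0, 0.15]
    - [-0.04, 0, 0.16]
    - [-0.05, 0, 0.16]
    - [-0.05, 0, 0.16]
  rot:
    - [0, 0, 0]
    - [0, 0, 0]
    - [0, 0, 0]
    - [0, 0, 0]
    - [0, 0, 0]
    - [0, 0, 0]
    - [0, 0, 0]
    - [0, 0, 0]
    - [0, 0, 0]

```text
time_s: 14.33
ee_pos: [0.3982, 0.0159, 0.4446]
eef_rot: [1.0, 0.028, -0.0, 0.001]
force: [-0.5, 0.4, -0.5]
gripper_width: 0.6
grip_force: 0.0
```

```bash
python3 - <<'E'
from h import *
im=camera("wrist"); sd=camera("side"); print(sense()["ee_pos"],sense()["time_s"])
a=cv2.resize(im[100:250,160:360],(400,300),interpolation=2);b=cv2.resize(sd[150:225,230:330],(400,300),interpolation=2)
cv2.imwrite("pics/j.png",cv2.cvtColor(np.hstack([a,b]),cv2.COLOR_RGB2BGR))
E
```

```text
[0.40004369 0.01559462 0.44402754] 14.4333
```

View pics/j.png

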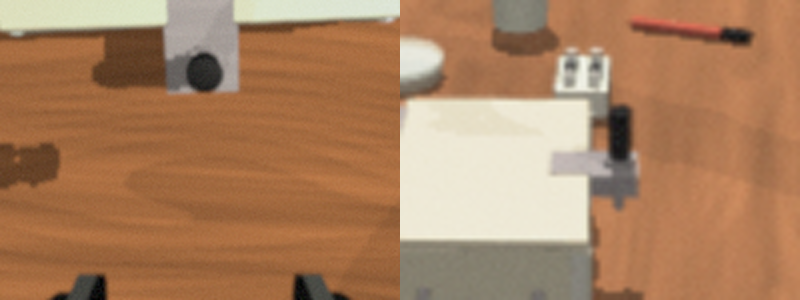

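The last picture shows the pin upright at about (620,135), with its collar on the tongue and its tip showing below the lug. The lid is closed and the gripper is clear.

```bash
python3 -c "
from plant import *
print(sign_off())"
```

```text
the job is handed in; nothing more can be done
None
```

The lid is closed, the lock pin is seated through both hasp holes and released, and the job was handed in at about 14.4 s; `sign_off()` gave no verdict back.

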